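# Clip a brush holder onto the rail of a nail-desk console

### The job

Pick up the loose finned brush holder and clip it onto the console's rail, in the middle of the empty space between the two holders already there. First hook its lip under the rail's upper edge with the foot still raised, then tilt the foot down until the black clip snaps under the lower edge and the holder sits flat; feel your way, never force it against the rail, leave the cup holder, the bottles and the jar where they stand, and let go.

Things in the scene. Friction and masses are not known exactly. Their poses are not given: they have to be found in the camera images.
- holder_center (a point): centre of the loose brush holder (pale plastic, about 145 g), 18 mm above its underside. x: from foot clip to hook, y: across, z: up. Block 50 (x) x 44 (y) x 22 mm; grasp its flat +y and -y sides, 44 mm apart. It starts standing on two 12 mm legs on the table: this centre is 30 mm above the table, hook end away from the robot, yaw within 0.5 rad.
- holder_top (a point): top of the brush holder's middle, 18 mm above its centre, same axes: four low fins along x, 14 mm high, rise from the block to here. The underside (z = -36 mm here) is relieved by 3 mm from x = 4 mm to the hook, so that it can tilt on the rail.
- lip (a point): upper inner edge of the hook's lip, mid-width: 13.5 mm in x and -24 mm in z from the holder's centre, same axes. The hook at the +x end is a leg, x = 18.5 to 25 mm from the centre, reaching 12 mm below the underside; the lip runs from the leg back to here, 6 mm below the underside, 6 mm thick, 40 mm wide.
- tooth (a point): upper inner edge of the black foot clip's tooth: x = -14.5, z = -23.5 mm from the holder's centre, same axes. The clip's leg, x = -25 to -18.5 mm, reaches 12 mm below the underside; the tooth's lower side slopes, so the rail's edge pushes it aside. Its bottom clears the flange's top when the holder is tilted 0.4 rad or more about the lip.
- clip (a joint): how far the foot clip is pushed outward against its spring (m): 0 = fully out (free, or snapped under the rail), 0.006 at most. It takes 1.5 N to start and 0.5 N per mm more; it must give 3 to 4 mm to pass the rail's edge, so the foot needs roughly 5 to 10 N of downward push to snap.
- deck: sloped deck of the fixed console, 350 mm (y) x 144 mm (x), 15 degrees: origin on its upper face, at the middle. x: up the slope, away from the robot; y: along the rail; z: out of the deck. The aluminium rail on it is T-shaped, 310 mm long: a flange 36 mm wide (x), 4 mm thick, its top 20 mm and underside 16 mm above the deck, on a 20 mm wide web.
- gap (a point): middle of the empty space, at the height of the flange's top, deck axes, 20 mm above the deck. The rail is fastened in slotted holes: its true middle lies anywhere from 18 mm down to 18 mm up the slope (x) from here, parallel to y. Two grey holders, 52 mm wide and up to 60 mm above the deck, sit on the rail centred 101 mm to either side, leaving 150 mm free.
- seat (a point): where the holder's centre comes to lie once clipped on, 38 mm above the deck, deck axes, holder's axes parallel to these; in x it shifts with the rail by up to 18 mm either way. The upper flange edge is 18 mm up the slope from the rail's true middle, the hook's leg just beyond it.
- cup_holder: the other loose holder, left alone: same 50 x 44 mm foot, standing on two 12 mm legs, but with a round cup (40 mm across, 56 mm high over all) on top instead of fins; origin under its centre
- polish_a: small round nail-polish bottle, 30 mm across, black cap, 74 mm high; origin under its centre; a bystander
- polish_b: a second such polish bottle, darker, same size; a bystander
- powder_jar: low white-lidded jar, 48 mm across, 45 mm high; origin under its centre; a bystander
There are look-alikes about, which are no part of the job. What is shaped like the part that bears holder_center but brown is not meant.

How it is judged:
By the outcome, as a careful person would: the job done as asked, in the order asked, and still so for the second after the job is handed in, with the robot touching nothing.
It also fails if it takes over 54 s, if anything falls off the work surface, if the arm or the gripper's body presses on something with over 40 N, if the wrist force passes 120 N, or if a joint passes its speed limit or range.

### The arm

A 6-joint arm with a two-finger parallel gripper is mounted at the origin on the work surface. World frame = base frame: x ahead of the robot, y to its left, z up, the work surface at z = 0. Lengths are in m, angles in degrees, forces in N, time in s.
With the tool pointing down it reaches from about 0.25 to 0.775 m from the base axis. Payload 4 kg.
Tool frame: the origin (TCP) lies at the very end of the fingers, on their centre line; the grasp point (between the pads) lies 19 mm behind it; z points along the fingers, y is the line along which they close (so a half turn about z gives the same grasp; the last joint's range is limited). The gripper opens to 94 mm and grips with 3 to 60 N. Pads are 16 mm wide; open, the fingers measure 119 mm over their backs; the gripper's body (75 mm by 177 mm) begins 78 mm behind the grasp point.
Start: joints at [69.551, 4.996, 78.535, -0, 96.463, -5.907], TCP at [0.138, 0.532, 0.176] pointing down, gripper open.
Joint ranges: [-177.83, 177.83], [-43.37, 116.18], [15.69, 146.23], [-61.86, 241.86], [9.47, 152.12], [-147.06, 147.06]. Speed limits (degrees/s): [159.86, 159.86, 180, 180, 180, 180].

### API

Orientations are given as a 3x3 rotation matrix whose columns are the frame's x, y, z axes.
In Python, from workcell import bot gives the robot as it stands. The module is installed in compiled form; this text tells all that it offers. Calls block until the motion is done:
- bot.reach(position, orientation): joint-space move of the TCP to a pose.
- bot.servo_line(position, rotation=None, velocity=0.15, force_limit=None): straight line of the TCP; rotation=None keeps the orientation; velocity is the mean speed in m/s. With force_limit (N) it stops when the force on the tool has changed by that much, and returns True; else False.
- bot.set_joints(angles): joint-space move.
- bot.command_gripper(opening): opening from 0.0 (shut) to 1.0 (fully open); the grip force is fixed at half the most; returns when the fingers have stopped.
- bot.pause(seconds).
- bot.solve_ik(position, orientation): joint angles nearest the present ones, or None.
- bot.grab_frame(name): name is "scene" or "top"; returns a dict with "img" (420x560x3 uint8, red, green, blue), "camera_matrix" (3x3 intrinsics, pixels), "origin" and "orientation" of the camera in the world. Camera axes: x right, y up, looking along -z (the intrinsics and any distortion apply to the point x, -y, -z); pixel columns grow to the right and rows downward; lengths in m; the calibration is good to about 2 mm. A picture is of the moment at which its call begins. There is no depth.
A pose or a line that the arm cannot do raises bot.Unreachable and nothing moves.
- bot.sign_off(): hands the job in; it is judged then, once.
Readings, each from a call of its own:
- bot.read_t(): time.
- bot.read_qpos(): joint angles.
- bot.read_dq(): joint speeds.
- bot.read_tau(): joint torques, N m.
- bot.read_tool_pos(): TCP position.
- bot.read_tcp_rot(): TCP orientation.
- bot.read_wrist_force(): force on the tool from outside, world axes, zero at the start.
- bot.read_torque(): the same for the moment, N m.
- bot.read_finger_gap(): opening from 0.0 (shut) to 1.0 (fully open).
- bot.read_grasp_force(): force on a finger pad.
Only numpy, scipy, OpenCV 4.12 (cv2) and the standard library are available. Lean on these libraries where they do the work, as an engineer would, in place of code of your own. Each camera call takes 0.05 s, during which the arm holds its last target. There are 200 camera calls.

## Working session

There is one attempt and no reset: what is moved stays moved. The work goes in short steps, each a Python script; the robot and the scene stay as the last script left them, time stands still between calls to the robot, and variables do not carry over. Pictures are saved under pics/ and viewed, at most 10 in all, crops included, and the job is handed in when it is done.

```bash
mkdir -p pics
python3 - <<'E'
from workcell import bot
import cv2,numpy as np
for n in("scene","top"):
    f=bot.grab_frame(n); cv2.imwrite(f"pics/{n}0.png",f["img"][:,:,::-1]); np.savez(f"{n}0.npz",**{k:np.array(v) for k,v in f.items()})
    print(n,f["camera_matrix"],f["origin"],f["orientation"],[k for k in f])
print(bot.read_t(),bot.read_tcp_rot())
E
```

```text
scene [[486.91048818   0.         284.26939436]
 [  0.         486.91048818 213.95829176]
 [  0.           0.           1.        ]] [1.00490018 0.39801774 0.5747731 ] [[-0.61841931 -0.46003325  0.63712397]
 [ 0.78581045 -0.36996023  0.49561211]
 [ 0.00771248  0.80715478  0.59028949]] ['img', 'camera_matrix', 'origin', 'orientation']
top [[436.87850956   0.         287.44327555]
 [  0.         436.87850956 205.21654698]
 [  0.           0.           1.        ]] [ 0.40064843 -0.00654769  1.01206108] [[ 0.00717573  0.99545506 -0.09496169]
 [-0.99995242  0.00651554 -0.00726041]
 [-0.00660868  0.09500927  0.99545445]] ['img', 'camera_matrix', 'origin', 'orientation']
0.1 [[-9.67960079e-01  2.51103129e-01 -7.10344583e-04]
 [ 2.51104041e-01  9.67958285e-01 -1.87608959e-03]
 [ 2.16491958e-04 -1.99435022e-03 -9.99997988e-01]]
```

View pics/scene0.png

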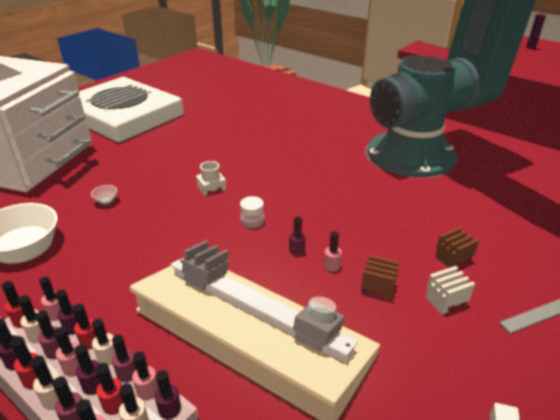

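View pics/top0.png

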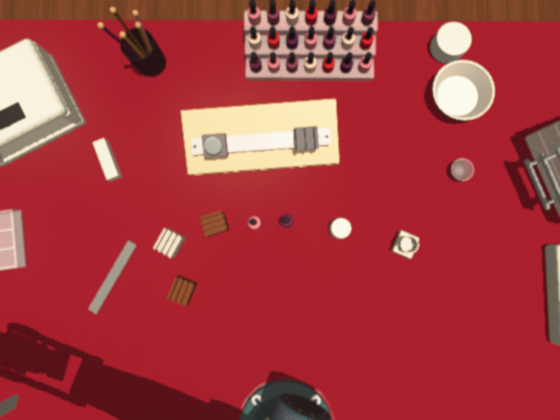

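The top view has the pale finned holder at about (169,243), brown look-alikes at (213,223) and (181,290), and the console at (181–339, 99–174). The rail runs from (192,147) to (330,137), with the grey holders at (214,146) and (306,139). I'll crop for finer detail.

Run:
```python
import cv2,numpy as np
t=cv2.imread("pics/top0.png");s=cv2.imread("pics/scene0.png")
R=lambda im,x,y,w,h,k:cv2.resize(im[y:y+h,x:x+w],None,fx=k,fy=k,interpolation=cv2.INTER_CUBIC)
a=R(t,175,90,175,90,4.5)[:400,:788]            # top console: px=175+u/4.5
b=R(t,145,220,50,45,4.4) ; c=R(s,415,255,70,65,3.05)
can=np.zeros((600,788,3),np.uint8); can[:400]=a[:400]
can[400:598,:220]=b[:198]; can[400:598,230:443]=c[:198,:213]
cv2.imwrite("pics/crop1.png",can)
cv2.imwrite("pics/crop2.png",R(s,125,225,260,195,3.07)[:598,:798])
```

```text
(no output)
```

View pics/crop1.png

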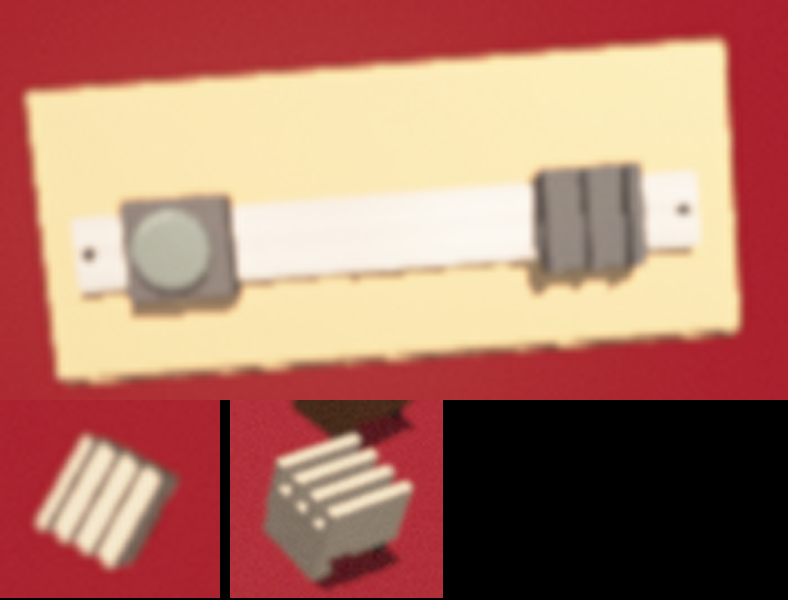

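View pics/crop2.png

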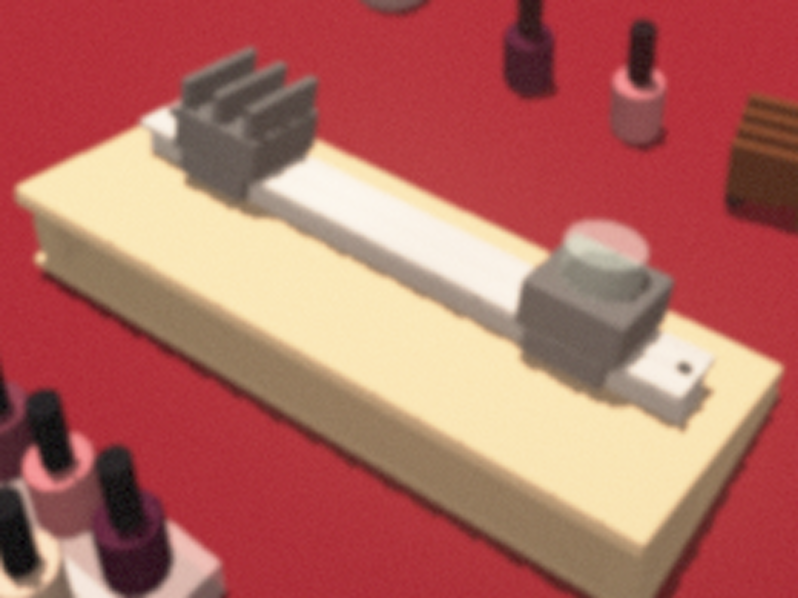

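The crops show clean deck corners, rail-end and flange-edge lines, and the holder's four fin tops. Next I'll fit the poses from both views.

```bash
cat > h.py <<'E'
import numpy as np,cv2
from scipy.spatial.transform import Rotation as Ro
C={n:np.load(f"{n}0.npz") for n in("scene","top")}
def proj(n,P):
    c=C[n];q=(np.atleast_2d(P)-c["origin"])@c["orientation"]*[1,-1,-1]
    u=q@c["camera_matrix"].T; return u[:,:2]/u[:,2:]
def ray(n,p,z):
    c=C[n];d=np.linalg.inv(c["camera_matrix"])@[p[0],p[1],1]
    d=c["orientation"]@(d*[1,-1,-1]); return c["origin"]+d*(z-c["origin"][2])/d[2]
def Rd(yaw): return Ro.from_euler("ZY",[yaw,-15],degrees=False if 0 else True).as_matrix()
E
python3 - <<'E'
from h import *
from scipy.optimize import least_squares
T=lambda *p:np.array(p)/4.5+[175,90]; S=lambda *p:np.array(p)/3.07+[125,225]
dt=T((25,92),(725,40),(740,330),(58,380)); ds=S((638,548),(18,193),(780,372))
A=np.array([[.072,.175,0],[.072,-.175,0],[-.072,-.175,0],[-.072,.175,0]])
rt=T((72,220),(80,294),(695,172),(697,247),(235,205),(530,183)); rs=S((685,392),(713,355))
def W(p,P): return P@Rd(p[3]).T+p[:3]
def f(p,use=3):
    r=[]
    if use&1:r.append(proj("top",W(p,A))-dt)
    if use&2:r.append(proj("scene",W(p,A[[0,1,3]]))-ds)
    return np.concatenate(r).ravel()
for use in(3,1,2):
    s=least_squares(f,[.62,0,.06,5],args=(use,),x_scale=[.1,.1,.1,10]);print(use,s.x,np.round(s.fun,1))
    if use==3:P=s.x
# intersect pixel with flange-top plane
def onpl(n,p,h):
    c=C[n];d=np.linalg.inv(c["camera_matrix"])@[p[0],p[1],1];d=c["orientation"]@(d*[1,-1,-1])
    R=Rd(P[3]);o=(c["origin"]-P[:3])@R;v=d@R;return o+v*(h-o[2])/v[2]
for p in rt:print("rail top",np.round(onpl("top",p,.02)*1e3,1))
for p in rs:print("rail scene",np.round(onpl("scene",p,.02)*1e3,1))
B=lambda *p:(np.array(p)-[0,400])/4.4+[145,220]
Cc=lambda *p:(np.array(p)-[230,400])/3.05+[415,255]
ht=B((80,435),(36,525),(163,473),(115,570)); hs=Cc((410,487),(332,513),(358,437),(278,462))
for n,q in(("top",ht),("scene",hs)):
    w=np.array([ray(n,p,.048) for p in q]);print(n,np.round(w,4).tolist(),w.mean(0),np.degrees(np.arctan2(*(w[0]-w[1]+w[2]-w[3])[[1,0]])), np.linalg.norm(w[0]-w[1]),np.linalg.norm(w[0]-w[2]))
E
```

```text
3 [0.64932606 0.06153511 0.03343089 4.56962645] [ 0.8  0.4 -0.2  0.7 -0.2 -0.   0.4 -0.1  0.9  1.  -1.3 -1.   0.3 -0.1]
1 [0.6483883  0.06165666 0.03910543 4.62959107] [ 0.1  0.1  0.   0.1  0.1 -0.2 -0.2 -0.1]
2 [0.64589702 0.05892593 0.02786165 4.61465326] [ 0.4  0.3  0.1 -0.3 -0.6 -0.1]
rail top [  8.1 156.   20. ]
rail top [-28.6 155.9  20. ]
rail top [   9.4 -154.6   20. ]
rail top [ -27.6 -153.5   20. ]
rail top [ 9.7 74.6 20. ]
rail top [  9.9 -72.4  20. ]
rail scene [ -1.4 154.4  20. ]
rail scene [-33.5 153.   20. ]
top [[0.4403, 0.2747, 0.048], [0.3952, 0.2952, 0.048], [0.4216, 0.2324, 0.048], [0.3732, 0.2549, 0.048]] [0.40757444 0.26433084 0.048     ] -24.697929664593058 0.04957345408897449 0.04629343803218973
scene [[0.3958, 0.2957, 0.048], [0.4379, 0.2722, 0.048], [0.3764, 0.2604, 0.048], [0.4205, 0.2356, 0.048]] [0.40765079 0.26597212 0.048     ] 150.76640303686202 0.04822529410302527 0.04024708976425103
```

```bash
cat >> h.py <<'E'
from workcell import bot
OFF=np.array([-.006,0,-.014])       # TCP in holder axes
def tool(c,Rh): return np.asarray(c)+Rh@OFF, Rh@np.diag([-1,1,-1.])
RD=Rd(4.6); D0=np.array([.6485,.0617,.0345]); LIP=np.array([.0135,0,-.024])
def lip_pose(xl,zl,th,y=.0005,xr=-.0093,top=.020):
    """lip point at (xl,zl) relative to rail middle/flange top, foot raised by th"""
    Rh=RD@Ro.from_euler("y",th).as_matrix()
    c=D0+RD@[xr+xl,y,top+zl]-Rh@LIP
    return tool(c,Rh)
def lip_now():
    "lip in deck axes relative to nominal rail middle, from the TCP"
    Rh=bot.read_tcp_rot()@np.diag([-1,1,-1.]); c=bot.read_tool_pos()-Rh@OFF
    return (RD.T@(c+Rh@LIP-D0)-[-.0093,0,.02])*1e3
E
python3 - <<'E'
from h import *
Rh=Ro.from_euler("z",-26.5,degrees=True).as_matrix()
p,R=tool([.4076,.265,.030],Rh)
print(p)
for a in [(0,.05,.45),(0.028,-.006,.45),(.0135,-.006,0)]: print(bot.solve_ik(*lip_pose(*a)))
bot.command_gripper(.75)
bot.reach(p+[0,0,.09],R); 
print(bot.servo_line(p,velocity=.08,force_limit=8))
bot.command_gripper(0.2); print(bot.read_finger_gap()*94,bot.read_grasp_force(),bot.read_tool_pos())
w0=bot.read_wrist_force()
bot.servo_line(p+[0,0,.12],velocity=.15); print(bot.read_finger_gap()*94,bot.read_wrist_force()-w0)
bot.reach(*lip_pose(0,.05,.45)); print(lip_now(),bot.read_t())
f=bot.grab_frame("scene");g=bot.grab_frame("top")
r=lambda im,x,y,w,h,k:cv2.resize(im[y:y+h,x:x+w,::-1],None,fx=k,fy=k,interpolation=cv2.INTER_CUBIC)
cv2.imwrite("pics/carry.png",r(f["img"],125,150,260,195,3))
E
```

```text
[0.40223039 0.26767719 0.016     ]
[  0.65718963  22.57670274  65.08179503  -0.75679664 103.09857437
 -94.04492399]
[  0.88529994  29.1291403   61.32545981  -0.70590794 100.3056098
 -93.77557858]
[ -0.43134982   6.51832897  92.45295303   1.42276196  66.09047083
 -95.43748195]
False
43.1833903977807 29.97012287378311 [0.4022921  0.26765732 0.0161277 ]
42.67792548504673 [-0.61610348  0.49329843 -3.69878159]
[-0.59982109  1.4261945  49.71794897] 6.025
```

View pics/carry.png

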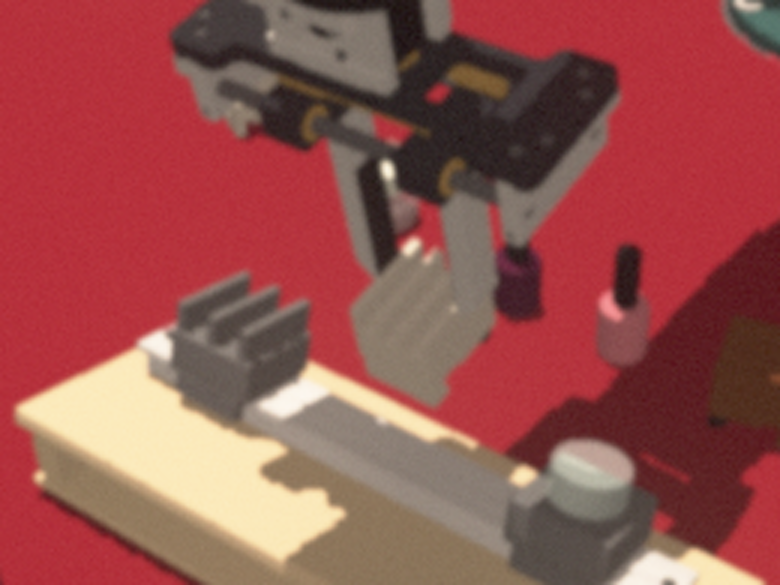

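The holder is held straight with the hook end down, centred above the free rail section (crop about (420,330), between the grey holders at (245,340) and (580,500)). Next I'll feel for the height of the flange top.

Run:
```python
from h import *
bot.servo_line(lip_pose(0,.020,.45)[0],velocity=.08)
bot.pause(.2);w=bot.read_wrist_force()
print(bot.servo_line(lip_pose(0,-.008,.45)[0],velocity=.012,force_limit=2))
print(lip_now(),bot.read_wrist_force()-w,bot.read_finger_gap()*94,bot.read_t())
p=bot.read_tool_pos(); bot.servo_line(p+RD@[0,0,.004],velocity=.04)
print(lip_now(),bot.read_wrist_force()-w)
```

```text
True
[-0.99235123  0.45371914 13.34833797] [-1.30112696 -1.19018263  4.93641819] 42.760556112858914 7.7583
[-1.00551907  0.47259991 17.1010989 ] [ 0.14882024 -0.13996553 -0.34445084]
```

Run:
```python
from h import *
t=.0029
bot.servo_line(lip_pose(.025,t+.014,.45)[0],velocity=.06)
bot.pause(.2);w=bot.read_wrist_force()
print("down",bot.servo_line(lip_pose(.025,t-.006,.45)[0],velocity=.015,force_limit=2))
print(lip_now(),bot.read_wrist_force()-w)
if lip_now()[2]<t*1e3-5:
    bot.pause(.2);w=bot.read_wrist_force()
    print("in",bot.servo_line(lip_pose(.004,t-.006,.45)[0],velocity=.012,force_limit=2))
    print(lip_now(),RD.T@(bot.read_wrist_force()-w))
print(bot.read_finger_gap()*94,bot.read_t())
f=bot.grab_frame("scene")
cv2.imwrite("pics/hook.png",cv2.resize(f["img"][200:350,170:370,::-1],None,fx=4,fy=4,interpolation=cv2.INTER_CUBIC))
```

```text
down False
[25.05965538  0.50449885 -2.9980839 ] [ 0.30475606 -0.1538336   0.4449385 ]
in True
[11.15864158  0.50475146 -3.78239262] [2.64003529 0.47197123 0.54791855]
42.838766049953726 11.675
```

View pics/hook.png

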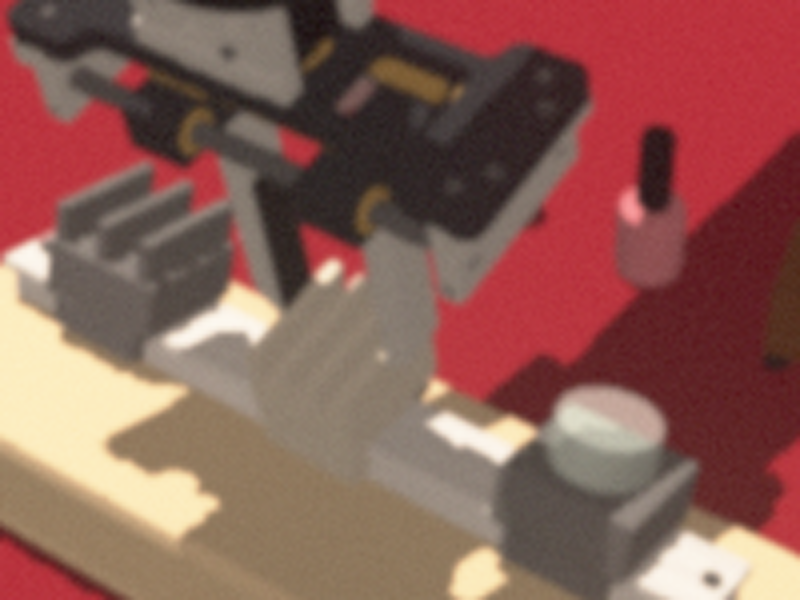

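The hook's leg touches the upper flange edge with the foot raised. The contact is at the predicted position (lip at 11.1 mm, 6.7 mm below the flange top), so the lip is under the edge. Now I'll tilt down about the lip while watching the forces.

Run:
```python
from h import *
t=.0029
bot.servo_line(lip_pose(.0136,t-.0055,.45)[0],velocity=.02)
bot.pause(.2);w=bot.read_wrist_force();m=bot.read_torque()
for th in(.36,.27,.2,.15,.1,.07,.04,.02,0):
    p,R=lip_pose(.0136,t-.0055,th)
    hit=bot.servo_line(p,R,velocity=.006,force_limit=12)
    print(th,hit,np.round(lip_now(),2),np.round(RD.T@(bot.read_wrist_force()-w),1),np.round(RD.T@(bot.read_torque()-m),2),round(bot.read_t(),2))
    if hit: break
f=bot.grab_frame("scene")
cv2.imwrite("pics/tilt.png",cv2.resize(f["img"][200:350,170:370,::-1],None,fx=4,fy=4,interpolation=cv2.INTER_CUBIC))
```

```text
0.36 False [13.37  0.54 -2.3 ] [1.1 0.9 0.3] [-0.03  0.25  0.  ] 12.75
0.27 False [14.08  0.45 -2.08] [ 0.9 -0.2  2.3] [-0.04  0.27  0.08] 13.22
0.2 False [14.2   0.42 -2.29] [1.6 0.3 1.6] [-0.08  0.18  0.1 ] 13.63
0.15 False [15.28  0.42 -1.25] [2.1 0.2 7.1] [-0.01  0.09  0.1 ] 13.97
0.1 False [16.39  0.4  -0.2 ] [2.6 0.  8.9] [0.01 0.11 0.09] 14.3
0.07 False [17.34  0.39  0.35] [ 3.6  0.2 10.4] [0.08 0.04 0.04] 14.56
0.04 False [13.3   0.53 -2.96] [ 1.5 -0.2  0.6] [-0.02 -0.11  0.04] 14.82
0.02 False [13.62  0.53 -3.08] [ 2.2 -0.5  0.9] [-0.02 -0.07 -0.04] 15.07
0 False [13.95  0.49 -2.67] [ 3.5 -0.6  1.3] [ 0.03 -0.18 -0.02] 15.32
```

View pics/tilt.png

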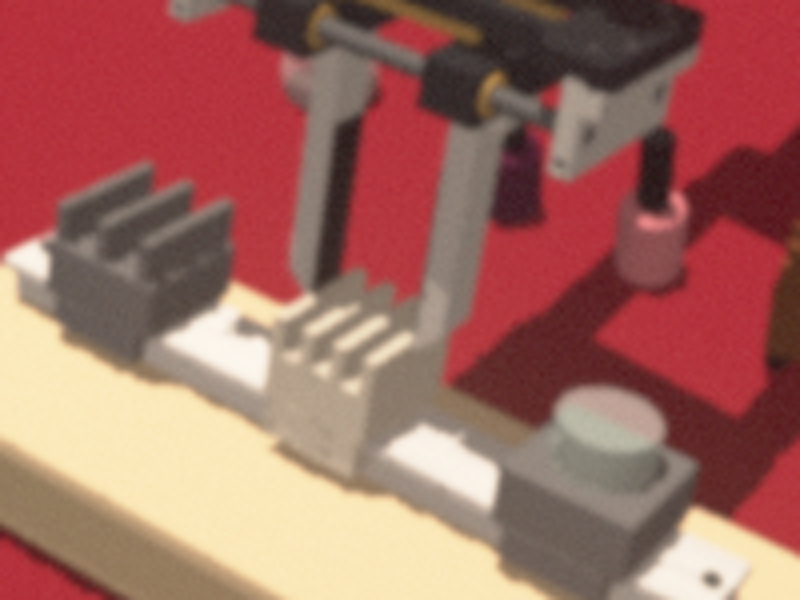

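The push rose to about 10 N and then fell to under 1 N, so the clip has snapped. The picture shows the holder flat on the rail at about (330,400). I'll do a light tug check, release, retreat and look from above.

Run:
```python
from h import *
bot.pause(.2);a=lip_now();p=bot.read_tool_pos()
p0=lip_pose(.0136,.0029-.0055,0)[0]
print("tug",bot.servo_line(p0+RD@[0,0,.005],velocity=.01,force_limit=4),lip_now()-a,RD.T@bot.read_wrist_force())
bot.servo_line(p0,velocity=.02)
print(lip_now(), bot.read_tcp_rot())
bot.command_gripper(.72); p=bot.read_tool_pos()
bot.servo_line(p+RD@[0,0,.1],velocity=.12)
q=bot.read_qpos(); q[0]-=50; 
bot.set_joints(q); print(bot.read_t())
f=bot.grab_frame("scene");g=bot.grab_frame("top")
r=lambda im,x,y,w,h,k:cv2.resize(im[y:y+h,x:x+w,::-1],None,fx=k,fy=k,interpolation=cv2.INTER_CUBIC)
A=r(f["img"],170,210,190,130,4.2)[:,:790];B=r(g["img"],175,95,175,80,4.5)[:,:788]
B=cv2.resize(B,None,fx=.66,fy=.66); can=np.zeros((546+54,798,3),np.uint8)
A=cv2.resize(A,None,fx=.62,fy=.62);can[:A.shape[0],:A.shape[1]]=A;can[345:345+B.shape[0],:B.shape[1]]=B
cv2.imwrite("pics/end.png",can); cv2.imwrite("pics/endtop.png",g["img"][:,:,::-1])
```

```text
tug True [-0.37593119  0.04067294  0.79136445] [ 2.02034604 -0.71616755 -0.55521383]
[13.57223528  0.52079076 -2.47212383] [[-9.62278299e-01 -8.03179631e-02  2.59941341e-01]
 [-7.75749610e-02  9.96769284e-01  2.08115300e-02]
 [-2.60773084e-01 -1.38455724e-04 -9.65400114e-01]]
19.525
```

View pics/end.png

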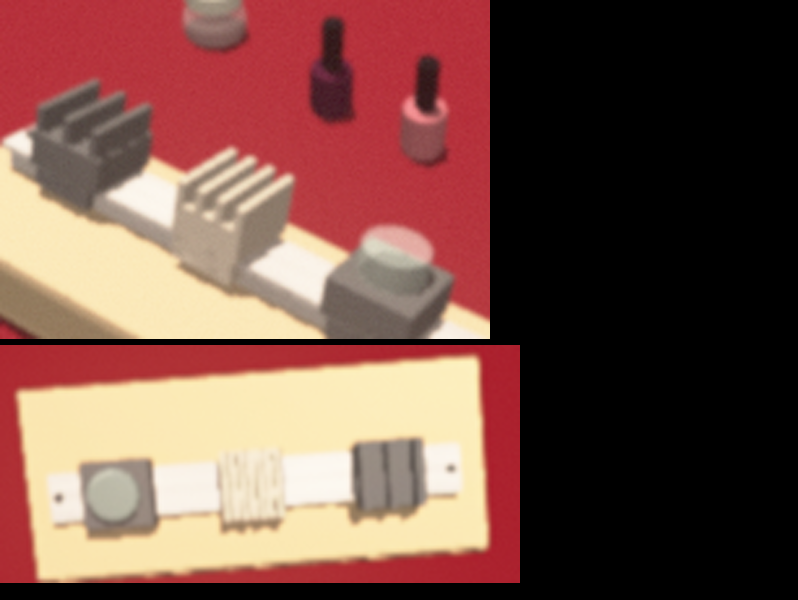

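View pics/endtop.png

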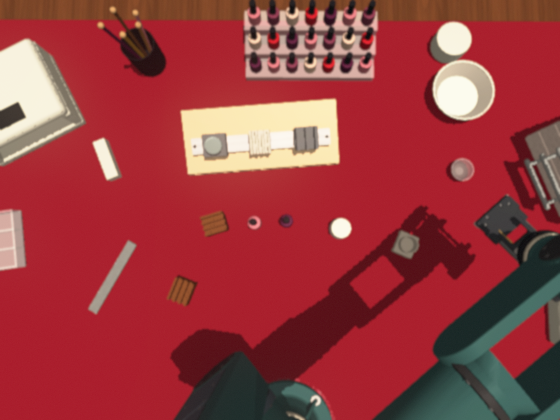

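The holder sits flat and centred at about (252,490) in the lower panel, with near-equal gaps on each side. The cup holder (405,243), jar (341,228) and both bottles (254,222 and 286,220) haven't moved, and the arm is clear.

```bash
python3 -c "
from workcell import bot
print(bot.sign_off())"
```

```text
the job is handed in; nothing more can be done
None
```

The brush holder is clipped onto the rail in the middle of the empty space: hooked first, then tilted down until the clip snapped at about 10 N. It held in a light tug, nothing else was moved, and the job was handed in at about 20 s.

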